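# Bring the sliding jaw of a notched bench clamp up to a drawer box and latch it

## Task

The glued-up drawer box lies in the bench clamp against the fixed head. Hold the sliding jaw's red release bar up, slide the jaw along the rail until its pad lightly touches the end of the box, then let the bar down and ease the jaw back, no farther than needed, until the bar's tooth drops fully into the nearest notch and the jaw is locked there (the screw will take up the rest later). Never yank the jaw against the caught tooth, do not shove or squeeze the box, leave the other things on the bench alone, and let go of everything at the end.

Things in the scene. Friction and masses are not known exactly. Their poses are not given: they have to be found in the camera images.
- rail: aluminium clamp rail bolted to the bench, 50 mm wide, 36 mm high, 790 mm long; origin on the bench under its centre line, 20 mm from mid-length towards the sliding jaw; its y axis along the rail from the sliding jaw towards the fixed head, its x axis level across the rail, away from the robot. Two wooden bearers 150 x 22 mm, 52 mm high, cross it under the drawer box.
- rack: steel strip 18 mm wide screwed along the top of the rail, with square notches every 40 mm (notch 9 mm wide, 7 mm deep, flat lands 31 mm wide between; the tooth is 6 mm wide); only the strip's overall place is given: where the notches lie along the rail differs from clamp to clamp and must be found by feel. Once caught, the tooth may be loaded with well under 20 N.
- jaw: blue sliding jaw (0.9 kg), 134 mm long, 76 mm wide, straddling the rail, with an upright face 100 mm wide and an orange pad at its front (+y). Origin in the middle of the pad face, level with the rail's top (36 mm above the bench); axes as the rail's. It slides along y only, with 2 to 3 N of drag (3 to 4 N with the tooth riding on a land), and its face stands up to 64 mm above the rail's top.
- jaw_pad (a point): middle of the jaw's orange pad face, 77 mm above the bench; axes as the rail's, +y points at the box.
- release_bar (a joint): angle of the release bar, rad: 0 = fully down, tooth in a notch (locked); about 0.09 = tooth resting on a land between notches (not locked); over 0.15 = tooth clear, jaw free to slide; 0.32 = upper stop. Hinged on the jaw's far (+x) side, axis along y. A spring presses it down (about 5 N at the grip, 6 N when up), so it drops when let go. It may start on a land or in a notch.
- bar_grip (a point): middle of the bar's red grip: 60 mm long across the rail (x), 18 mm wide (y), 14 mm high. It sticks out towards the robot, 136 mm from the hinge, 86 mm on the robot's side of the rail's middle, 75 mm behind the pad face, 63 mm above the bench when fully down; free space round and below it. Raising it 28 mm gives about 0.2 rad. Axes as the rail's when down.
- drawer_box: plywood drawer box, open on top, 120 mm wide, 200 mm long (y, along the rail), 50 mm high, 0.4 to 0.85 kg, loose on the bearers 52 mm above the bench, its far end against the fixed head. Origin in the middle of its underside, axes as the rail's. It is freshly glued: the jaw may only touch it lightly (well under 20 N) and it must stay where it is.
- box_end (a point): middle of the box's end that faces the sliding jaw, 77 mm above the bench; axes as the rail's, so the gap is the distance along y from jaw_pad to here. At the start the gap is 115 to 290 mm.
- head: blue fixed head of the clamp with screw, T-bar and orange pad, bolted to the rail; origin in the middle of its pad face, level with the rail's top.
- glue_bottle: yellow glue bottle, 58 mm across, 170 mm high, standing beyond the rail; origin under its middle. Leave alone.
- screw_tin: low steel tin, 72 mm across, 55 mm high, beyond the rail; origin under its middle. Leave alone.
- mallet: wooden mallet lying on the robot's side of the box, 270 mm long, head 60 x 115 x 60 mm; origin on the bench under its middle. Leave alone.

How it is judged:
By the outcome, as a careful person would: the job done as asked, in the order asked, and still so for the second after the job is handed in, with the robot touching nothing.
It also fails if it takes over 48 s, if anything falls off the work surface, if the arm or the gripper's body presses on something with over 40 N, if the wrist force passes 120 N, or if a joint passes its speed limit or range.

## Robot

A 7-joint arm with a two-finger parallel gripper is mounted at the origin on the work surface. World frame = base frame: x ahead of the robot, y to its left, z up, the work surface at z = 0. Lengths are in m, angles in rad, forces in N, time in s.
With the tool pointing down it reaches from about 0.425 to 0.825 m from the base axis. Payload 3.6 kg.
Tool frame: the origin (TCP) lies where the fingers leave the gripper's body, on its centre line; the fingertips stand 73 mm ahead of it and the grasp point (between the pads) lies 54 mm ahead of it; z points along the fingers, y is the line along which they close (so a half turn about z gives the same grasp; the last joint's range is limited). The gripper opens to 85 mm and grips with 20 to 120 N. Pads are 22 mm wide; open, the fingers measure 114 mm over their backs; the gripper's body (76 mm by 85 mm) begins 54 mm behind the grasp point. The pads swing forward as they close: fully open they stand 13 mm farther back than shut.
Start: joints at [-0.026, 0.615, -0.013, 1.423, 0.008, 1.103, -0.04], TCP at [0.65, 0, 0.304] pointing down, gripper open.
Joint ranges: [-3.12, 3.12], [-0.3, 2.06], [-1.34, 1.32], [0.26, 2.42], [-1.36, 4.5], [0.01, 1.98], [-2.84, 2.84]. Speed limits (rad/s): [2.79, 2.79, 3.14, 3.14, 3.14, 3.14, 3.14].

## Interface

Orientations are given as a unit quaternion [x, y, z, w].
In Python, from station import arm, snapshot, camera_info, ticket gives the robot as it stands. Calls block until the motion is done:
- arm.movep(position, orientation): joint-space move of the TCP to a pose.
- arm.line_to(position, velocity=0.15, ori=None): straight line of the TCP; ori=None keeps the orientation; velocity is the mean speed in m/s.
- arm.move_j(angles): joint-space move.
- arm.move_gripper(opening, effort=None): opening from 0.0 (shut) to 1.0 (fully open); effort is the grip in N (None keeps the last); returns when the fingers have stopped.
- arm.pause(seconds).
- arm.ik(position, orientation): joint angles nearest the present ones, or None.
- snapshot(name): name is "scene" or "side" or "wrist"; returns the picture (400x640x3 uint8, blue, green, red); there is no depth.
- camera_info(name): a dict with "fx", "fy", "cx", "cy" (pixels), "dist_coeffs" ([k1, k2, p1, p2, k3] as OpenCV has them; the pictures are not rectified), "R" (3x3) and "t" (3): a world point X has camera coordinates R X + t; the wrist camera has in their place "T_tool_cam" (4x4, takes a point from camera to tool coordinates, whose origin is the TCP and whose axes are the flange's). Camera axes: x right, y down, z forward; pixel columns grow to the right and rows downward; lengths in m; the calibration is good to about 2 mm. A picture is of the moment at which its call begins: read the wrist's pose just before it. camera_info takes no time and is no camera call.
A pose or a line that the arm cannot do raises arm.MotionError and nothing moves.
- ticket.finish_job(): hands the job in; it is judged then, once.
Readings, each from a call of its own:
- arm.read_time(): time.
- arm.read_joint_positions(): joint angles.
- arm.read_dq(): joint speeds.
- arm.read_effort(): joint torques, N m.
- arm.read_tool_pos(): TCP position.
- arm.read_eef_rot(): TCP orientation.
- arm.read_ft_force(): force on the tool from outside, world axes, zero at the start.
- arm.read_wrist_torque(): the same for the moment, N m.
- arm.read_opening(): opening from 0.0 (shut) to 1.0 (fully open).
- arm.read_finger_force(): force on a finger pad.
Only numpy, scipy, OpenCV 4.12 (cv2) and the standard library are available. Lean on these libraries where they do the work, as an engineer would, in place of code of your own. Each camera call takes 0.05 s, during which the arm holds its last target. There are 200 camera calls.

## Working session

There is one attempt and no reset: what is moved stays moved. The work goes in short steps, each a Python script; the robot and the scene stay as the last script left them, time stands still between calls to the robot, and variables do not carry over. Pictures are saved under pics/ and viewed, at most 11 in all, crops included, and the job is handed in when it is done.

```bash
ls; mkdir -p pics; python3 - <<'E'
from station import arm,snapshot,camera_info
import cv2
for n in ("scene","side"):
    cv2.imwrite(f"pics/{n}0.png",snapshot(n)); c=camera_info(n); print(n,c)
print(camera_info("wrist"),arm.read_eef_rot(),arm.read_time())
E
```

```text
pics
scene {'fx': 494.32095998648845, 'fy': 494.32095998648845, 'cx': 316.26250102584424, 'cy': 204.409798561471, 'dist_coeffs': array([-0.1349547,  0.       ,  0.       ,  0.       ,  0.       ]), 'R': array([[ 0.1949278 ,  0.98080105, -0.00569578],
       [ 0.74745167, -0.15230624, -0.64662108],
       [-0.63507414,  0.12178711, -0.7627901 ]]), 't': array([-0.12386671, -0.35747372,  1.47979448])}
side {'fx': 494.721259108067, 'fy': 494.721259108067, 'cx': 321.7235818937157, 'cy': 199.98146221551923, 'dist_coeffs': array([-0.02560007,  0.        ,  0.        ,  0.        ,  0.        ]), 'R': array([[ 0.75541632, -0.6551105 ,  0.01328238],
       [-0.47387189, -0.5602031 , -0.6794247 ],
       [ 0.45253908,  0.50695436, -0.73362501]]), 't': array([-0.43757346,  0.33191184,  1.03336679])}
{'fx': 297.8027953137478, 'fy': 297.8027953137478, 'cx': 316.42817041396574, 'cy': 204.499854417766, 'dist_coeffs': array([-0.04824901,  0.        ,  0.        ,  0.        ,  0.        ]), 'T_tool_cam': array([[ 1.70351125e-04, -9.64652931e-01, -2.63523613e-01,
         6.50136734e-02],
       [ 9.99999973e-01,  1.22414659e-04,  1.98325532e-04,
         7.26236798e-04],
       [-1.59056153e-04, -2.63523639e-01,  9.64652925e-01,
        -7.06139185e-02],
       [ 0.00000000e+00,  0.00000000e+00,  0.00000000e+00,
         1.00000000e+00]])} [ 0.7070897   0.70712286 -0.00085478 -0.0008282 ] 0.1
```

View pics/scene0.png

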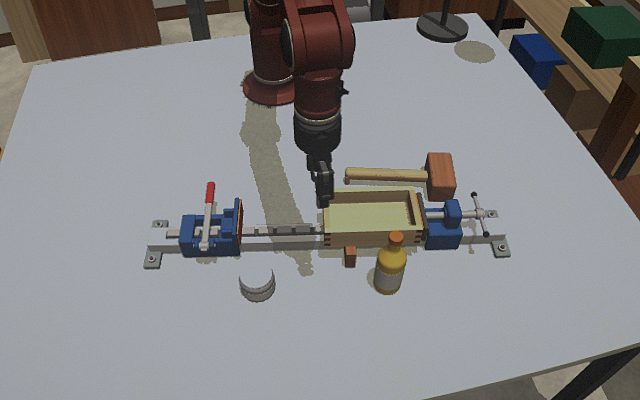

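View pics/side0.png

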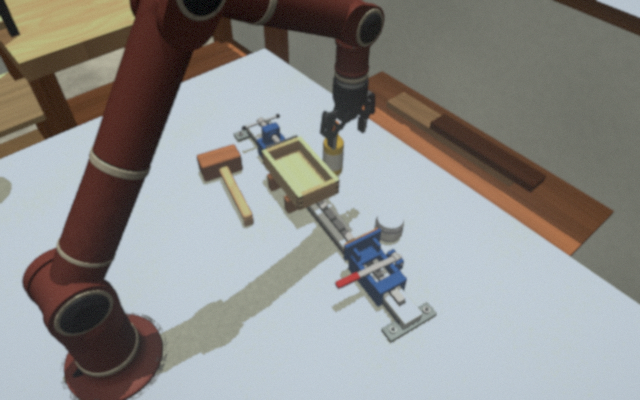

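```bash
cat > h.py <<'E'
import numpy as np, cv2
from station import arm,snapshot,camera_info
from scipy.spatial.transform import Rotation as Ro
def cam(n):
    c=camera_info(n);K=np.array([[c['fx'],0,c['cx']],[0,c['fy'],c['cy']],[0,0,1]])
    if 'R' in c: R,t=c['R'],c['t']; return K,c['dist_coeffs'],R.T,-R.T@t
    T=np.eye(4);T[:3,:3]=Ro.from_quat(arm.read_eef_rot()).as_matrix();T[:3,3]=arm.read_tool_pos()
    M=T@c['T_tool_cam'];return K,c['dist_coeffs'],M[:3,:3],M[:3,3]
def ray(C,px):
    p=cv2.undistortPoints(np.array([[px]],float),C[0],C[1])[0,0]
    d=C[2]@np.array([p[0],p[1],1]);return C[3],d/np.linalg.norm(d)
def onz(C,px,z):
    o,d=ray(C,px);return o+d*(z-o[2])/d[2]
def tri(C1,p1,C2,p2):
    o1,d1=ray(C1,p1);o2,d2=ray(C2,p2)
    s=np.linalg.lstsq(np.c_[d1,-d2],o2-o1,rcond=None)[0]
    a=o1+s[0]*d1;b=o2+s[1]*d2;return (a+b)/2,np.linalg.norm(a-b)
def red(im):
    h=cv2.cvtColor(im,cv2.COLOR_BGR2HSV)
    return (((h[...,0]<6)|(h[...,0]>174))&(h[...,1]>190)&(h[...,2]>110)).astype(np.uint8)
def blob(m,box=None):
    if box is not None:
        k=np.zeros_like(m);x0,y0,x1,y1=box;k[y0:y1,x0:x1]=1;m=m*k
    n,l,s,c=cv2.connectedComponentsWithStats(m)
    i=1+np.argmax(s[1:,4]);return c[i],s[i],(l==i)
E
python3 - <<'E'
from h import *
a=cv2.imread('pics/scene0.png');b=cv2.imread('pics/side0.png')
ca,sa,_=blob(red(a),(180,160,240,230));cb,sb,_=blob(red(b),(310,240,400,310));print(ca,sa,cb,sb)
A=cam('scene');B=cam('side');print(tri(A,ca,B,cb))
cv2.imwrite('pics/c1.png',cv2.resize(a[150:275,140:340],None,fx=4,fy=4,interpolation=cv2.INTER_CUBIC))
cv2.imwrite('pics/c2.png',cv2.resize(b[180:330,250:450],None,fx=4,fy=4,interpolation=cv2.INTER_CUBIC))
E
```

```text
Traceback (most recent call last):
  File "h.py", line 25, in blob
    i=1+np.argmax(s[1:,4]);return c[i],s[i],(l==i)
        ~~~~~~~~~^^^^^^^^^
ValueError: attempt to get argmax of an empty sequence
```

```bash
sed -i 's/>190)&(h\[...,2\]>110/>150)\&(h[...,2]>70/' h.py
python3 - <<'E'
from h import *
a=cv2.imread('pics/scene0.png');b=cv2.imread('pics/side0.png')
cv2.imwrite('pics/c1.png',cv2.resize(a[150:275,140:340],None,fx=4,fy=4,interpolation=cv2.INTER_CUBIC))
cv2.imwrite('pics/c2.png',cv2.resize(b[180:330,250:450],None,fx=4,fy=4,interpolation=cv2.INTER_CUBIC))
print(cv2.cvtColor(a,cv2.COLOR_BGR2HSV)[190,211],cv2.cvtColor(b,cv2.COLOR_BGR2HSV)[281,347])
ca,sa,_=blob(red(a),(180,160,240,230));cb,sb,_=blob(red(b),(310,240,400,310));print(ca,sa,cb,sb)
A=cam('scene');B=cam('side');print(tri(A,ca,B,cb))
E
```

```text
[  1 164 154] [  1 160 177]
[209.73611111 192.14583333] [206 182   9  21 144] [347.5257732  279.46391753] [338 273  20  13  97]
(array([ 0.46893653, -0.209885  ,  0.07981112]), np.float64(0.002705989776657776))
```

View pics/c1.png

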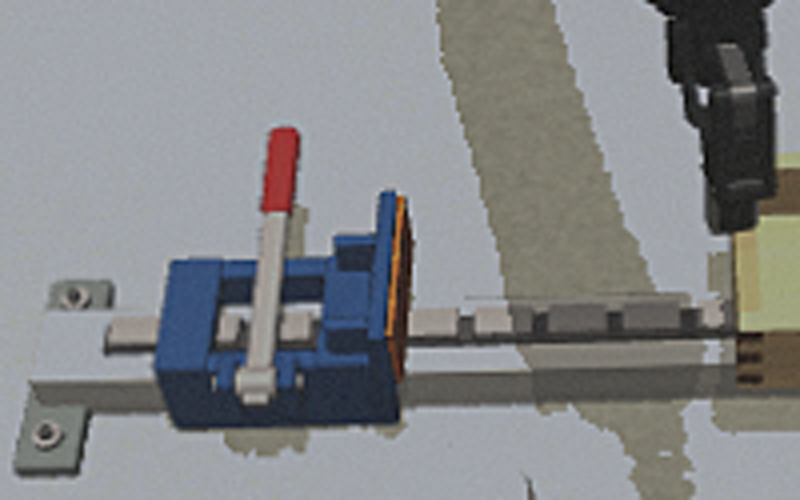

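View pics/c2.png

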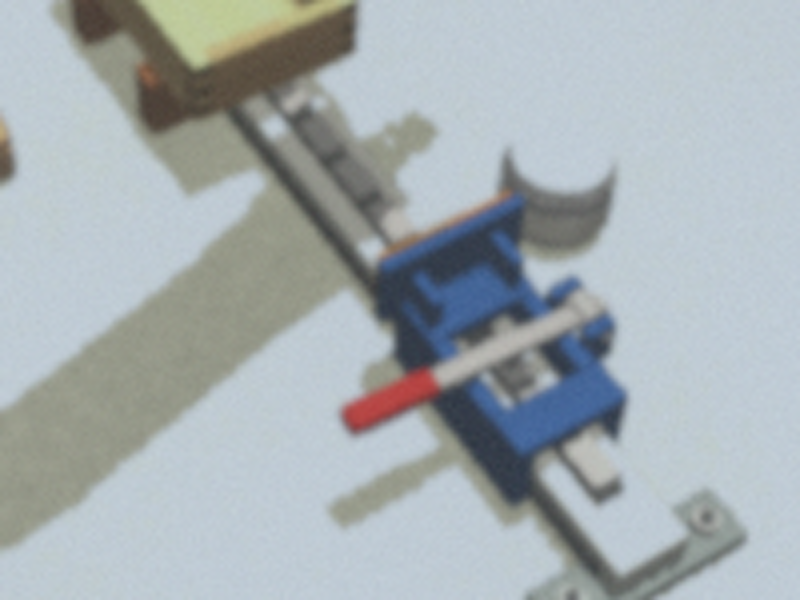

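```bash
python3 - <<'E'
from h import *
A=cam('scene')
L=[onz(A,(140+u/4,150+v/4),.008) for u,v in((73,296),(46,433))]
Rr=[onz(A,p,.008) for p in((491,213),(502,247))]
print(L,Rr)
d=np.mean(Rr,0)-np.mean(L,0);print(np.linalg.norm(d),np.arctan2(-d[0],d[1]))
R=np.array([[1,0,0],[0,-1,0],[0,0,-1]])
arm.movep([0.47,-0.15,0.27],Ro.from_matrix(R).as_quat())
C=cam('wrist');im=snapshot('wrist');np.save('w1.npy',np.c_[C[2],C[3]])
cv2.imwrite('pics/w1.png',im);print(arm.read_time(),arm.read_joint_positions())
E
```

```text
[array([ 0.47628681, -0.34185039,  0.008     ]), array([ 0.57088067, -0.35632099,  0.008     ])] [array([0.59934163, 0.42728488, 0.008     ]), array([0.69629385, 0.41115387, 0.008     ])]
0.7782844918187324 -0.16031120452326714
1.1167 [-0.01420662  0.43857551  0.39461757  1.91780585 -0.22497848  0.82665464
 -1.06686264]
```

View pics/w1.png

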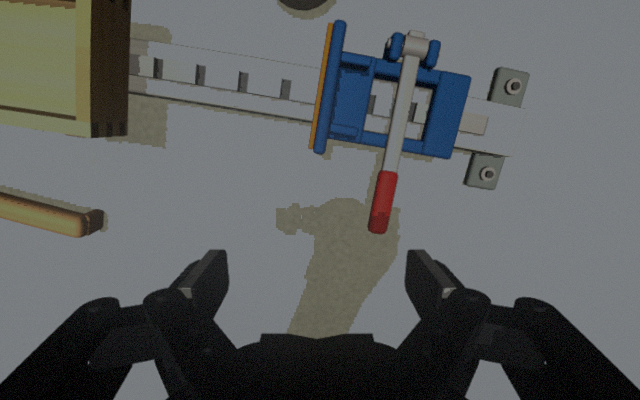

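```bash
python3 - <<'E'
from h import *
W=np.load('w1.npy');c=cam('wrist');C=(c[0],c[1],W[:,:3],W[:,3]);im=cv2.imread('pics/w1.png')
th=-0.1603
a,b=onz(C,(130,101),.036),onz(C,(312,122),.036);d=a-b;print('railedge yaw',np.arctan2(-d[0],d[1]))
a,b=onz(C,(331,25),.095),onz(C,(313,148),.095);d=b-a;print('pad yaw',np.arctan2(d[1],d[0])+np.pi)
cr,s,m=blob(red(im));print(cr,s)
S=cam('side');A=cam('scene')
print('grip tri scene',tri(C,cr,A,(209.74,192.15)),'side',tri(C,cr,S,(347.53,279.46)))
ey=np.array([-np.sin(th),np.cos(th),0]);ex=np.array([np.cos(th),np.sin(th),0])
for n,p,z in(('padT',(331,25),.095),('padB',(313,148),.095),('boxtop',(91,20),.102),('boxtop',(91,122),.102),('boxbot',(130,20),.052),('boxbot',(127,134),.052),('handle',(104,210),.02)):
    q=onz(C,p,z);print(n,q@ex,q@ey)
g=onz(C,cr,.082);print('grip',g,g@ex,g@ey)
ys,xs=np.nonzero(m);r=cv2.fitLine(np.c_[xs,ys].astype(np.float32),cv2.DIST_L2,0,.01,.01).ravel()
p,q=onz(C,cr-25*r[:2],.075),onz(C,cr+25*r[:2],.075);print('grip dir',np.arctan((q-p)[1]/(q-p)[0]))
rm=(L:=[(514,86),(488,174)]);l=np.mean([onz(C,x,.008) for x in rm],0);print('railend x',l@ex,l@ey)
E
```

```text
railedge yaw -0.1167806468796042
pad yaw 6.137923744659346
[382.71898496 200.98496241] [ 370  171   27   63 1064]
grip tri scene (array([ 0.47264065, -0.20887437,  0.08494918]), np.float64(0.0015953627343771838)) side (array([ 0.47040203, -0.2108869 ,  0.0782192 ]), np.float64(0.0009820754268771792))
padT 0.6286131270394947 -0.06153767908799452
padB 0.5363328655965725 -0.06292553465520502
boxtop 0.6045509526007522 0.1155117684267704
boxtop 0.5295516874705328 0.11526915268819117
boxbot 0.6193059217949791 0.11631922480601596
boxbot 0.5180732057014404 0.11638067021760409
handle 0.42359250458929526 0.16314545159135102
grip [ 0.47170204 -0.21036845  0.082     ] 0.49923238345820176 -0.13238098261277206
grip dir -0.12569054711627484
railend x 0.5829920311240956 -0.2656594799438635
```

```bash
cat >> h.py <<'E'
TH=-0.158
EY=np.array([-np.sin(TH),np.cos(TH),0]);EX=np.array([np.cos(TH),np.sin(TH),0])
Q=Ro.from_matrix(np.c_[EX,-EY,[0,0,-1.]]).as_quat()
def proj(C,X):
    p=cv2.projectPoints((C[2].T@(np.array(X)-C[3])).reshape(1,3),np.zeros(3),np.zeros(3),C[0],C[1])[0];return p.ravel()
def F():
    f=arm.read_ft_force();return np.round([f@EX,f@EY,f[2]],2)
E
python3 - <<'E'
from h import *
arm.movep([.4717,-.2105,.19],Q)
C=cam('wrist');im=snapshot('wrist');cv2.imwrite('pics/w2.png',im)
cr,s,m=blob(red(im));print(cr,s)
g=onz(C,cr,.081);print(g,g@EX,g@EY,'tcp',arm.read_tool_pos(),arm.read_tool_pos()@EY)
ys,xs=np.nonzero(m)
for y in range(s[1]+4,s[1]+s[3],8):
    x=xs[ys==y]; print(y,x.min(),x.max(),onz(C,(x.min(),y),.08)@EY,onz(C,(x.max(),y),.08)@EY)
print(F(),arm.read_time())
E
```

```text
[317.02150538 232.47898338] [ 304  191   27   86 2046]
[ 0.47199737 -0.2115782   0.081     ] 0.4994085908928441 -0.13467708665247688 tcp [ 0.47290824 -0.20948018  0.19035093] -0.13246187242734153
195 305 329 -0.12715914663867656 -0.14206560002530613
203 304 329 -0.12649081394076345 -0.14213096258349708
211 304 329 -0.12644239627776177 -0.1421978354115223
219 305 329 -0.1270276958130038 -0.14226626647454868
227 305 329 -0.1269815301693049 -0.14233630633176578
235 305 329 -0.1269341275797959 -0.14240800829558453
243 305 328 -0.12688544723625414 -0.1418314428877832
251 306 328 -0.12749052877111033 -0.14190142150465185
259 307 329 -0.1281049256148888 -0.14263366499226413
267 305 328 -0.12673129529458205 -0.14204656004091507
275 308 326 -0.12869165414958167 -0.1407785689505199
[-0.59 -0.05  0.66] 1.65
```

View pics/w2.png

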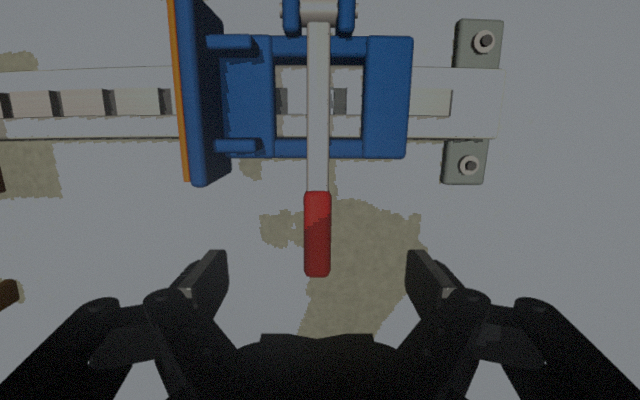

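```bash
python3 - <<'E'
from h import *
p=arm.read_tool_pos();print(p,p@EY)
f0=F()
t=EX*.500+EY*-.1330+np.array([0,0,.130])
arm.line_to(t,velocity=.1)
p=arm.read_tool_pos();print(p,p@EX,p@EY,F())
arm.move_gripper(.36,effort=20);print(arm.read_opening(),F()-f0)
for o in(.32,.29,.27,.26):
    arm.move_gripper(o);print(o,arm.read_opening(),F()-f0,arm.read_finger_force())
    if abs((F()-f0)[1])>1.2: break
print(arm.read_tool_pos()@EY,arm.read_time())
cv2.imwrite('pics/w3.png',snapshot('wrist'))
E
```

```text
[ 0.47290824 -0.20948018  0.19035093] -0.13246187242734153
[ 0.47328984 -0.21007718  0.13060578] 0.5004487853420454 -0.13299140239089216 [0.76 0.24 0.13]
0.360990104309454 [ 0.71  0.11 -1.35]
0.32 0.32078539316786997 [ 0.44 -0.53 -0.45] 0.0
0.29 0.28708812977140563 [0.8  0.55 0.01] 0.0
0.27 0.27015143968646377 [-0.31  0.81 -0.11] 0.0
0.26 0.26536218133183004 [-0.35  0.95 -0.92] 0.0
-0.13300501021781647 3.8333
```

View pics/w3.png

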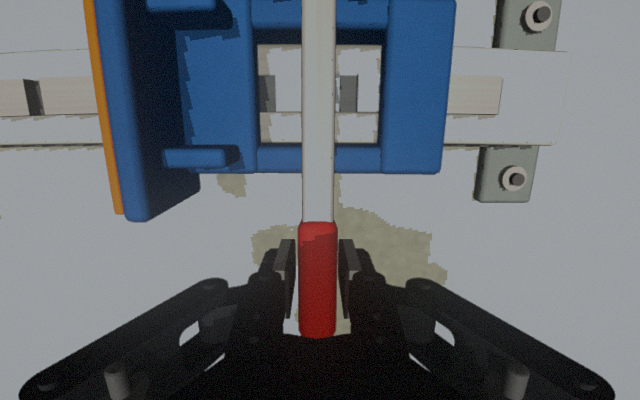

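```bash
cat >> h.py <<'E'
def arc(p0,ang0,ang,shift):
    """pose of the TCP with the bar turned to ang from ang0 and the jaw shifted along the rail"""
    H=EX*(p0@EX+.136)+EY*(p0@EY)+np.array([0,0,.063])
    r=Ro.from_rotvec(EY*(ang-ang0))
    return H+r.apply(p0-H)+EY*shift,(r*Ro.from_quat(Q)).as_quat()
E
python3 - <<'E'
from h import *
f0=F();p0=arm.read_tool_pos()
arm.move_gripper(.15,effort=40);print(arm.read_opening(),F()-f0,arm.read_finger_force(),arm.read_tool_pos()@EY-p0@EY)
np.save('p0.npy',p0);np.save('f0.npy',f0)
for a in(.13,.18,.23):
    t,q=arc(p0,.09,a,0);arm.line_to(t,velocity=.06,ori=q);print(a,F()-f0,arm.read_tool_pos()-t)
cv2.imwrite('pics/side1.png',snapshot('side'))
t,q=arc(p0,.09,.23,.02);arm.line_to(t,velocity=.05);print(F()-f0,arm.read_tool_pos()-t)
C=cam('wrist');im=snapshot('wrist');cv2.imwrite('pics/w4.png',im)
t,q=arc(p0,.09,.23,.08);arm.line_to(t,velocity=.08);print(F()-f0,arm.read_tool_pos()-t,arm.read_time())
E
```

```text
0.19981681109271374 [-0.54 -1.39  0.01] 43.13641905784607 -7.197484920751229e-05
0.13 [ 0.49 -1.02 -5.29] [-5.76794006e-05  2.45622718e-04 -6.86522006e-04]
0.18 [-0.07 -0.59 -6.45] [-0.00015717  0.00028762 -0.00075542]
0.23 [ 0.56 -0.62 -7.24] [-0.00016449  0.00029527 -0.00071273]
[ 1.3   2.12 -7.97] [ 0.0004275   0.00203946 -0.00017678]
[ 2.77  0.76 -8.32] [ 4.76180947e-04  1.16041387e-03 -3.95354299e-05] 6.45
```

```bash
python3 - <<'E'
from h import *
p0=np.load('p0.npy');f0=np.load('f0.npy')
arm.pause(.3);print(F()-f0,arm.read_tool_pos()@EY-p0@EY)
C=cam('wrist');im=snapshot('wrist');cv2.imwrite('pics/w5.png',im);np.save('w5.npy',np.c_[C[2],C[3]])
t,q=arc(p0,.09,.23,.13);arm.line_to(t,velocity=.08);arm.pause(.2);print(F()-f0,arm.read_tool_pos()@EY-p0@EY)
C=cam('wrist');im=snapshot('wrist');cv2.imwrite('pics/w6.png',im);np.save('w6.npy',np.c_[C[2],C[3]])
cv2.imwrite('pics/s6.png',cv2.resize(snapshot('scene')[130:270,190:390],None,fx=4,fy=4));print(arm.read_time())
E
```

```text
[ 4.21  0.66 -8.63] 0.07999356912638977
[ 4.72  2.14 -9.22] 0.13058099470028003
7.875
```

View pics/w6.png

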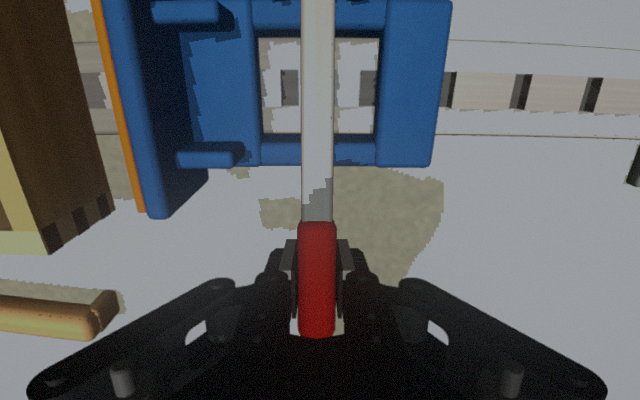

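View pics/s6.png

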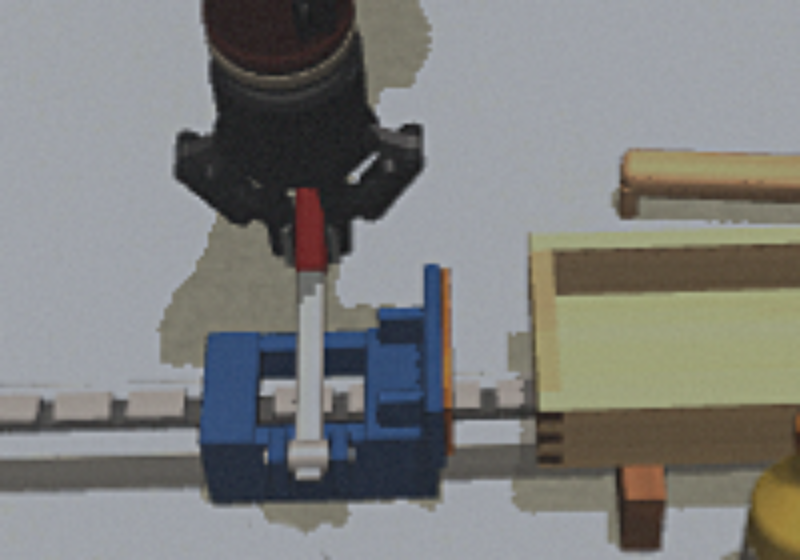

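```bash
cat >> h.py <<'E'
def Fm(n=5):
    v=[]
    for _ in range(n): arm.pause(.02);v.append(F())
    return np.round(np.mean(v,0),2)
E
python3 - <<'E'
from h import *
p0=np.load('p0.npy');f0=np.load('f0.npy')
t,q=arc(p0,.09,.23,.155);arm.line_to(t+EX*.0015,velocity=.06);print(Fm()-f0)
s=.155;h=[]
while s<.190:
    s+=.002 if s<.164 else .001
    t,q=arc(p0,.09,.23,s);arm.line_to(t+EX*.0015,velocity=.03);f=Fm()-f0
    h.append(f[1]);print(round(s,4),f,round(arm.read_tool_pos()@EY-p0@EY,4))
    b=np.median(h[:6])
    if len(h)>3 and f[1]<b-2.5: break
print(arm.read_time())
E
```

```text
[ 1.37  1.46 -7.69]
0.157 [-0.2  -1.27 -6.79] 0.1564
0.159 [-1.77 -3.06 -6.73] 0.1586
0.161 [-3.2  -2.12 -6.49] 0.1613
0.163 [-4.3  -2.03 -6.04] 0.1634
0.165 [-5.45 -2.27 -5.89] 0.1652
0.166 [-5.36 -2.4  -6.27] 0.166
0.167 [-5.21 -2.3  -5.86] 0.1669
0.168 [-5.23 -2.71 -5.49] 0.1679
0.169 [-5.29 -2.8  -6.39] 0.1689
0.17 [-5.53 -2.41 -5.9 ] 0.1699
0.171 [-5.46 -2.96 -6.27] 0.1709
0.172 [-5.22 -2.72 -5.73] 0.1719
0.173 [-5.19 -2.92 -5.98] 0.1729
0.174 [-5.04 -2.64 -5.79] 0.1739
0.175 [-5.17 -3.28 -6.31] 0.1744
0.176 [-5.29 -4.59 -6.18] 0.1746
0.177 [-5.43 -6.3  -6.39] 0.1747
14.1917
```

```bash
cat >> h.py <<'E'
def look(n=None):
    C=cam('wrist');im=snapshot('wrist')
    if n: cv2.imwrite(n,im)
    m=red(im);k=np.zeros_like(m);k[150:,280:355]=1;_,s,mm=blob(m*k)
    w=np.median(mm[s[1]+15:s[1]+40].sum(1));return 'top',s[1],'h',s[3],'w',w
E
python3 - <<'E'
from h import *
p0=np.load('p0.npy');f0=np.load('f0.npy')
print(look())
for a in(.16,.105,.085):
    t,q=arc(p0,.09,a,.1750);arm.line_to(t+EX*.0005,velocity=.05,ori=q);print(a,Fm()-f0,arm.read_tool_pos()@EY-p0@EY,look())
arm.move_gripper(.26);arm.pause(.2)
print(arm.read_opening(),Fm()-f0,look('pics/w7.png'),arm.read_finger_force(),arm.read_time())
cv2.imwrite('pics/sd7.png',snapshot('side'))
E
```

```text
('top', np.int32(222), 'h', np.int32(117), 'w', np.float64(37.0))
0.16 [-3.85 -4.06 -6.41] 0.17450284144575962 ('top', np.int32(222), 'h', np.int32(117), 'w', np.float64(37.0))
0.105 [-3.54 -4.63 -5.98] 0.17452279274636287 ('top', np.int32(222), 'h', np.int32(117), 'w', np.float64(37.0))
0.085 [-4.61 -4.93 -0.85] 0.17449589866539697 ('top', np.int32(222), 'h', np.int32(117), 'w', np.float64(38.0))
0.2636014372773712 [-0.71 -1.15 -0.53] ('top', np.int32(223), 'h', np.int32(116), 'w', np.float64(37.0)) 0.0 16.1417
```

View pics/w7.png

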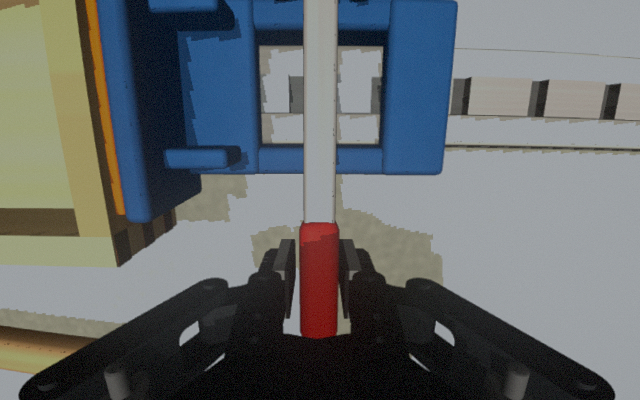

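```bash
python3 - <<'E'
from h import *
p0=np.load('p0.npy');f0=Fm()
s=.1740;b=None
while s>.1285:
    s-=.001
    t,q=arc(p0,.09,.085,s);arm.line_to(t+EX*.0005,velocity=.03);arm.pause(.04);f=Fm(2)-f0;l=look()
    if b is None:b=l
    print(round(s,4),f,l[1::2])
    if l[1]-b[1]>3 or abs(f[1])>7 or abs(l[5]-b[5])>=3: break
print(arm.read_time(),look('pics/w8.png'))
E
```

```text
0.173 [ 0.57 -0.08  0.58] (np.int32(222), np.int32(117), np.float64(37.0))
0.172 [ 0.61 -0.1   0.04] (np.int32(222), np.int32(117), np.float64(38.0))
0.171 [ 0.18  2.64 -0.04] (np.int32(222), np.int32(117), np.float64(38.0))
0.17 [0.16 3.32 0.31] (np.int32(222), np.int32(117), np.float64(38.0))
0.169 [ 0.62  2.48 -0.5 ] (np.int32(222), np.int32(117), np.float64(38.0))
0.168 [-0.29  2.2   0.32] (np.int32(222), np.int32(117), np.float64(38.0))
0.167 [ 0.59  2.   -0.36] (np.int32(222), np.int32(117), np.float64(38.0))
0.166 [0.5  3.02 0.08] (np.int32(222), np.int32(117), np.float64(38.0))
0.165 [-0.17  2.52  0.19] (np.int32(222), np.int32(117), np.float64(38.0))
0.164 [-0.16  2.14  0.4 ] (np.int32(222), np.int32(117), np.float64(38.0))
0.163 [-0.32  2.42 -0.02] (np.int32(222), np.int32(117), np.float64(38.0))
0.162 [-0.02  2.32  0.7 ] (np.int32(222), np.int32(117), np.float64(38.0))
0.161 [-0.74  3.16 -0.12] (np.int32(222), np.int32(117), np.float64(38.0))
0.16 [-0.98  3.03 -0.02] (np.int32(222), np.int32(117), np.float64(38.0))
0.159 [-0.66  2.34 -0.14] (np.int32(222), np.int32(117), n
[... 437 characters left out ...]
int32(117), np.float64(38.0))
0.152 [-1.21  2.55  0.13] (np.int32(222), np.int32(117), np.float64(38.0))
0.151 [-1.82  2.53 -0.52] (np.int32(222), np.int32(117), np.float64(38.0))
0.15 [-1.82  2.55  0.43] (np.int32(222), np.int32(117), np.float64(38.0))
0.149 [-1.68  2.76 -1.  ] (np.int32(222), np.int32(117), np.float64(38.0))
0.148 [-1.58  2.   -1.39] (np.int32(222), np.int32(117), np.float64(38.0))
0.147 [-0.82  1.86 -1.54] (np.int32(223), np.int32(116), np.float64(38.0))
0.146 [ 0.13  1.66 -1.52] (np.int32(223), np.int32(116), np.float64(37.0))
0.145 [ 0.09  0.3  -0.14] (np.int32(218), np.int32(107), np.float64(34.0))
27.15 ('top', np.int32(218), 'h', np.int32(107), 'w', np.float64(34.0))
```

```bash
python3 - <<'E'
from h import *
arm.move_gripper(.6);print(look('pics/w9.png'))
p=arm.read_tool_pos();arm.line_to(p+[0,0,.12],velocity=.12)
arm.pause(.2);C=cam('wrist');im=snapshot('wrist');cr,s,m=blob(red(im));cv2.imwrite('pics/w10.png',im)
a=snapshot('side');ca,sa,_=blob(red(a),(270,190,400,310));cv2.imwrite('pics/sd10.png',a)
print(s,tri(C,cr,cam('side'),ca),F(),arm.read_time())
E
```

```text
('top', np.int32(218), 'h', np.int32(106), 'w', np.float64(34.0))
[ 306  176   19   62 1023] (array([ 0.49890503, -0.06947384,  0.07489674]), np.float64(0.0055007087301452845)) [ 0.22  0.63 -0.09] 29.0917
```

View pics/w10.png

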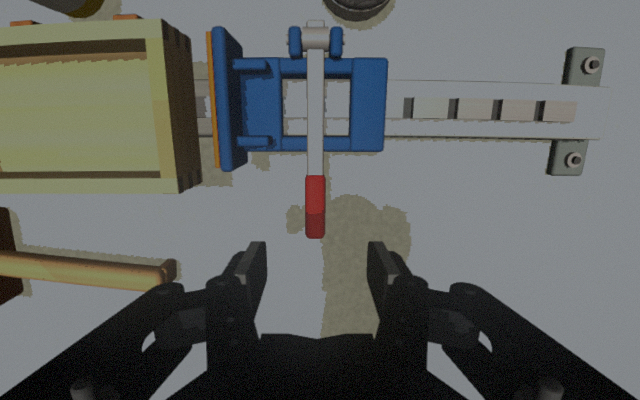

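```bash
python3 - <<'E'
from h import *
from station import ticket
C=cam('wrist');cr,s,m=blob(red(snapshot('wrist')))
a=snapshot('scene');ca,sa,_=blob(red(a),(215,150,300,230));r,e=tri(C,cr,cam('scene'),ca)
print(sa,r,e,'(same measure at start on land: z .085)')
if r[2]<.079: print(ticket.finish_job())
E
```

```text
[272 184   8  20 120] [ 0.49617164 -0.06611238  0.07232298] 0.00191109244260307 (same measure at start on land: z .085)
the job is handed in; nothing more can be done
None
```

The jaw is locked in the nearest notch, about 28–30 mm back from where its pad lightly touched the box (about 3–4 N). The bar sits about 13 mm lower than when its tooth rode on a land, the gripper is clear of everything, and the job is handed in at about 29 s.

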